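Turn the preheater dial up four clicks and press start

TASK

Turn up the board preheater: with a fingertip, gently push the lug of the big click-stop dial on the grey control box clockwise (seen from above) by exactly four clicks from where it stands now, never going on to a fifth, and let it rest in that stop. Only then press the round start button on the same box all the way down and let it come up again. Pinch and lift nothing, and leave the loose things round and on the box where they are.

Things in the scene. Friction and masses are not known exactly. Their poses are not given: they have to be found in the camera images.
- control_box: low grey steel box, 150 x 250 x 45 mm (its x, y, z), fixed to the bench, long side towards the robot, turned by up to 0.45 rad either way. Origin: centre of its underside; x points away from the robot across the short side, y along the long side to the left, z up. The dial is on the left half of the lid, the start button on the right half.
- dial_axis (a point): centre of the dial's flat upper face (on the axis of rotation), 60 mm above the bench. The dial is a black disc of 110 mm diameter and 12 mm thickness whose only raised part is the lug. White ticks on the lid, 24 degrees apart, mark its nine stops.
- lug_top (a point): point on top of the dial's finger lug, 45 mm from the axis, 79 mm above the bench. The lug is an upright black block on the disc with a white line along its top: radially from 30 to 54 mm off the axis, 10 mm thick along the circle, 19 mm tall above the disc. Push it along the circle on its anticlockwise face. Its place before the work tells where the dial started.
- dial (a joint): turn of the dial, rad, growing clockwise from above; nine sprung stops 0, 0.419, ... 3.351 (one click = 24 degrees, 19 mm at the lug); starts in one of the first four. At q the lug points 1.676 - q rad anticlockwise of the box's x axis. About 3 to 5 N at the lug takes it over the ridge halfway to the next stop, where it snaps ahead into that stop by itself and stays.
- start_button (a joint): travel of the start button in m: 0 up, 0.006 fully down; a spring (about 5 N fully down) brings it back up.
- start_button_top (a point): centre of the upper face of the round start button (grey, 28 mm diameter, in a dark round housing), about 67 mm above the bench, on the right half of the box's lid; it is pressed straight down.
- tip_tin: bystander: small round tin, 36 mm diameter, 15 mm tall, standing loose on the far right corner of the box's lid, about 70 mm from the button. Origin: centre of its underside.
- flux_pen: bystander: white pen, 132 mm long, 14 mm thick, lying loose behind the box. Origin: underside below its middle.
- tweezers_2: bystander: black tweezers, 125 mm long, 13 mm wide, lying loose at the right end of the box. Origin: underside below the middle.
- side_cutters: bystander: small side cutters, 105 x 40 x 8 mm, lying loose behind the box's right half. Origin: underside below the middle.

How it is judged:
By the outcome, as a careful person would: the job done as asked, in the order asked, and still so for the second after the job is handed in, with the robot touching nothing.
It also fails if it takes over 54 s, if anything falls off the work surface, if the arm or the gripper's body presses on something with over 40 N, if the wrist force passes 120 N, or if a joint passes its speed limit or range.

ROBOT

A 6-joint arm with a two-finger parallel gripper is mounted at the origin on a cart in front of the work surface, level with it; the furniture and walls round the work are solid. World frame = base frame: x ahead of the robot, y to its left, z up, the work surface at z = 0. Lengths are in mm, angles in rad, forces in N, time in s.
With the tool pointing down it reaches from about 275 to 1000 mm from the base axis. Payload 8.4 kg.
Tool frame: the origin (TCP) lies between the finger pads; the fingertips stand r.tips_ahead ahead of it and the grasp point (between the pads) lies 6 mm ahead of it (r.tips_ahead is the distance from the TCP to the fingertips, in mm); z points along the fingers, y is the line along which they close (so a half turn about z gives the same grasp; the last joint's range is limited). The gripper opens to 85 mm and grips with 20 to 120 N. Pads are 22 mm wide; open, the fingers measure 114 mm over their backs; the gripper's body (76 mm by 85 mm) begins 54 mm behind the grasp point. The pads swing forward as they close: fully open they stand 13 mm farther back than shut.
Start: joints at [1.306, 0.353, 1.633, -0, 1.155, -0.002], TCP at [162.364, 603.544, 256.281] pointing down, gripper open.
Joint ranges: [-2.63, 2.63], [-0.92, 2.1], [0.06, 2.66], [-1.3, 4.44], [0, 2.69], [-3.02, 3.02]. Speed limits (rad/s): [2.22, 2.22, 2.79, 3.14, 3.14, 3.14].

INTERFACE

Orientations are given as [roll, pitch, yaw] about the fixed x, y, z axes, in that order (R = Rz(yaw) Ry(pitch) Rx(roll)).
In Python, from rig import r gives the robot as it stands.
- The arm moves only by the tool carry_out, never from a script. Its arguments are lists of equal length, an entry for each row: "delta_pos": the shift along the tool's x, y, z in m, a list of three; "rot": the turn, a rotation vector about the tool's x, y, z in degrees, a list of three. A call has 1 to 8 rows; each row is the pose to reach, as a shift and turn from the pose commanded when the call began, along the tool's axes at that moment; what a row does not reach only later rows make up. A row lasts 1/8 s, in which the tool goes at most 62.5 mm and 10.7 degrees, less where a joint would pass 70% of its speed; a pose out of reach is approached as far as the arm can. A call with a gripper value outside its range is refused whole. "claw" is the finger opening in m, from 0 to 0.0854, set as the call begins (left out, the last holds). The fingers move at their own pace and stop on an object; "grip_force" is the grip in N (left out, the last holds). Time passes only in rows, so rows that repeat a pose let the fingers close. It gives the time, the measured TCP pose, the force, the opening and the grip force at its end, in the units of the state.
- r.sense(): the state, without advancing time (a new reading comes with each control period).
- r.grab_frame(name): name is "scene" or "side" or "wrist"; returns the picture (400x640x3 uint8, blue, green, red); there is no depth.
- r.camera_info(name): a dict with "fx", "fy", "cx", "cy" (pixels), "pose" (4x4, takes a point from camera to world coordinates); the wrist camera has in their place "hand_eye" (4x4, takes a point from camera to tool coordinates, whose origin is the TCP and whose axes are the flange's). Camera axes: x right, y down, z forward; pixel columns grow to the right and rows downward; lengths in mm; the calibration is good to about 2 mm. A picture is of the moment at which its call begins: read the wrist's pose just before it. camera_info takes no time and is no camera call.
- r.sign_off(): hands the job in; it is judged then, once.
Trained networks look in the newest picture that a camera, given by its name, has taken for a name from the list of things; names that differ only in an ending like _2 or _b are one class to them, and where a whole thing is asked for, a point or a joint stands for the part that bears it (a point fixed in the world has none). Each returns a list of dicts, best first, with "p" (0 to 1); they miss things now and then, are a little off and sometimes report something else, mostly with a low value. They report only what shows in the picture. A call takes as long as a camera call.
- r.recognise(thing, camera): "box" ([left, top, right, bottom] in pixels, round what is visible of it).
- r.cut_out(thing, camera): "mask" (400x640 bool, what is visible of it) and "box" ([left, top, right, bottom] in pixels, round what is visible of it).
The state is a dict: "clock": time; "qpos": joint angles; "qvel": joint speeds; "joint_efforts": joint torques, N m; "eef_pos": TCP position; "tcp_rot": TCP orientation; "contact_force": force on the tool from outside, world axes, zero at the start; "wrist_torque": the same for the moment, N m; "opening": opening from 0.0 (shut) to 1.0 (fully open); "grasp_force": force on a finger pad.
Only numpy, scipy, OpenCV 4.12 (cv2) and the standard library are available. Lean on these libraries where they do the work, as an engineer would, in place of code of your own. Each camera call takes 0.05 s, during which the arm holds its last target. There are 200 camera calls.

## Working session

There is one attempt and no reset: what is moved stays moved. The work goes in short steps, Python scripts to look and compute and a tool call to move; the robot and the scene stay as the last step left them, time stands still between calls to the robot, and variables do not carry over. Pictures are saved under pics/ and viewed, at most 10 in all, crops included, and the job is handed in when it is done.

Besides the shell and the picture viewer there is one more tool, called after ">>>" as a command line: name --argument value ..., lists and objects as JSON in quotes. carry_out: Moves the arm, as the interface text tells. Its arguments: {"type":"object","properties":{"delta_pos":{"type":"array","items":{"type":"array","items":{"type":"number"}}},"rot":{"type":"array","items":{"type":"array","items":{"type":"number"}}},"claw":{"type":"number"},"grip_force":{"type":"number"}},"required":["delta_pos","rot"]}

```bash
mkdir -p pics; python3 - <<'E'
from rig import r
import cv2,numpy as np
print(r.sense(), r.tips_ahead)
for n in("scene","side","wrist"):
    cv2.imwrite(f"pics/{n}0.png",r.grab_frame(n)); 
    i=r.camera_info(n); print(n,{k:np.round(v,3).tolist() for k,v in i.items()})
    for t in("lug_top","start_button_top","dial","control_box"):
        print(t,[(d["p"],d["box"]) for d in r.recognise(t,n)][:2])
a=cv2.imread("pics/scene0.png");b=cv2.imread("pics/side0.png")
E
```

```text
{'clock': 0.0, 'qpos': array([ 1.30560062e+00,  3.53674487e-01,  1.63412277e+00, -6.16283441e-06,
        1.15519439e+00, -2.40203187e-03]), 'qvel': array([ 0.00148507,  0.00023182, -0.00094394, -0.00123622, -0.0004884 ,
        0.00011562]), 'joint_efforts': array([ 5.81016120e-04, -6.05258131e+01, -3.42063439e+01,  6.94703772e-05,
        9.51899390e-03,  7.01110253e-05]), 'eef_pos': array([162.25123408, 603.12269985, 255.55006676]), 'tcp_rot': array([-3.14019366e+00,  2.27429897e-06,  2.87880147e+00]), 'contact_force': array([ 0.06618158, -0.9040044 , -0.34077382]), 'wrist_torque': array([ 0.05644593, -0.00309087,  0.0229178 ]), 'grasp_force': 0.0, 'opening': 0.9997273525821484} 25.0
scene {'fx': 400.893, 'fy': 400.893, 'cx': 317.047, 'cy': 189.986, 'pose': [[-0.813, -0.442, 0.38, 259.698], [-0.582, 0.607, -0.541, 146.618], [0.009, -0.661, -0.75, 711.346], [0.0, 0.0, 0.0, 1.0]]}
lug_top [(0.73, [304.5, 204.2, 355.4, 249.9])]
start_button_top [(0.57, [380.5, 194.8, 396.7, 203.9])]
dial [(0.96, [302.2, 203.1, 358.3, 248.5])]
control_box [(0.79, [278.5, 170.9, 414.2, 278.0])]
side {'fx': 464.243, 'fy': 464.243, 'cx': 323.701, 'cy': 205.803, 'pose': [[0.919, -0.19, 0.345, 308.598], [-0.393, -0.493, 0.776, -960.251], [0.023, -0.849, -0.528, 546.392], [0.0, 0.0, 0.0, 1.0]]}
lug_top [(0.92, [239.3, 199.1, 306.1, 244.2])]
start_button_top []
dial [(0.56, [241.9, 199.8, 301.9, 243.0])]
control_box [(0.76, [230.7, 199.9, 330.1, 314.2]), (0.33, [250.2, 317.4, 332.0, 330.4])]
wrist {'fx': 325.534, 'fy': 325.534, 'cx': 326.033, 'cy': 201.319, 'hand_eye': [[-0.0, -0.949, -0.316, 81.548], [1.0, 0.0, -0.001, 0.028], [0.001, -0.316, 0.949, -117.475], [0.0, 0.0, 0.0, 1.0]]}
lug_top []
start_button_top []
dial []
control_box []
```

View pics/scene0.png

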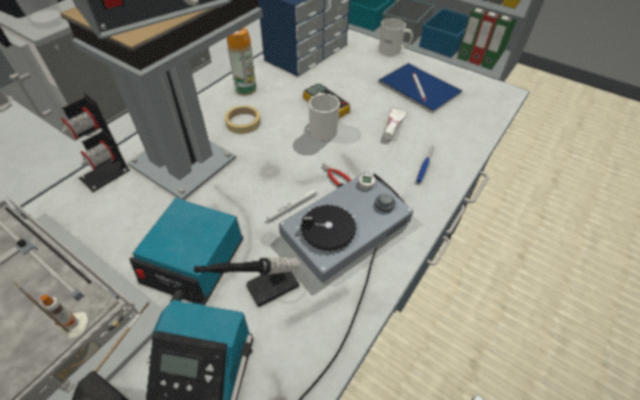

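View pics/side0.png

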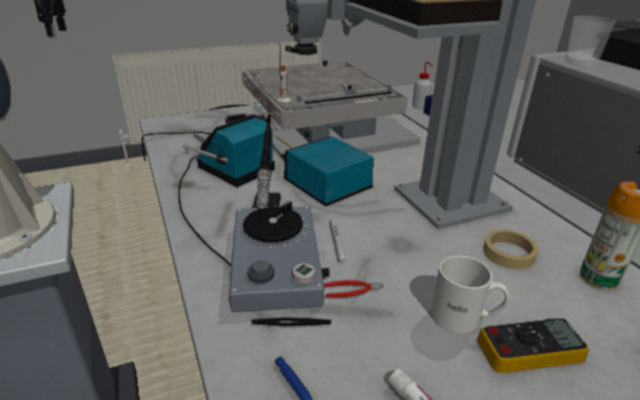

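The scene view shows the box with the dial disc at about (328,227) and the button at about (385,202). In the side view the dial is at about (273,224), with the lug towards upper right, and the button at about (261,270). Next I compute positions.

```bash
cat > h.py <<'E'
import numpy as np,cv2
from rig import r
from scipy.spatial.transform import Rotation as R
def cam(n,s=None):
    i=r.camera_info(n)
    if "pose" in i: return i,np.array(i["pose"])
    s=s or r.sense(); T=np.eye(4);T[:3,:3]=R.from_euler("xyz",s["tcp_rot"]).as_matrix();T[:3,3]=s["eef_pos"]
    return i,T@np.array(i["hand_eye"])
def p2w(n,uv,z,s=None):
    i,T=cam(n,s);d=T[:3,:3]@[(uv[0]-i["cx"])/i["fx"],(uv[1]-i["cy"])/i["fy"],1]
    return T[:3,3]+d*(z-T[2,3])/d[2]
def w2p(n,p,s=None):
    i,T=cam(n,s);c=T[:3,:3].T@(np.array(p)-T[:3,3]);return np.array([i["cx"]+i["fx"]*c[0]/c[2],i["cy"]+i["fy"]*c[1]/c[2]])
def totool(p):  # world target TCP -> shift in tool axes
    s=r.sense();return R.from_euler("xyz",s["tcp_rot"]).as_matrix().T@(np.array(p)-s["eef_pos"])
E
python3 - <<'E'
from h import *
np.set_printoptions(precision=1,suppress=True)
for n,d,b in(("scene",(328,227),(385,202)),("side",(273,224),(261,270))):
    print(n,p2w(n,d,60),p2w(n,b,67))
    a=cv2.imread(f"pics/{n}0.png");x,y=map(int,d)
    c=a[y-50:y+75,x-60:x+95];cv2.imwrite(f"pics/c_{n}.png",cv2.resize(c,None,fx=2.5,fy=2.5,interpolation=cv2.INTER_CUBIC))
x=np.hstack([cv2.imread(f"pics/c_{n}.png") for n in("scene","side")]);print(x.shape)
cv2.imwrite("pics/cc.png",x)
i,T=cam("wrist");print(T)
E
```

```text
scene [ 514.1 -255.7   60. ] [ 451.5 -374.5   67. ]
side [ 512.7 -270.7   60. ] [ 452.1 -398.    67. ]
(312, 776, 3)
[[  0.3   0.9   0.3  83.6]
 [  1.   -0.2  -0.1 624.7]
 [ -0.    0.3  -0.9 373.8]
 [  0.    0.    0.    1. ]]
```

View pics/cc.png

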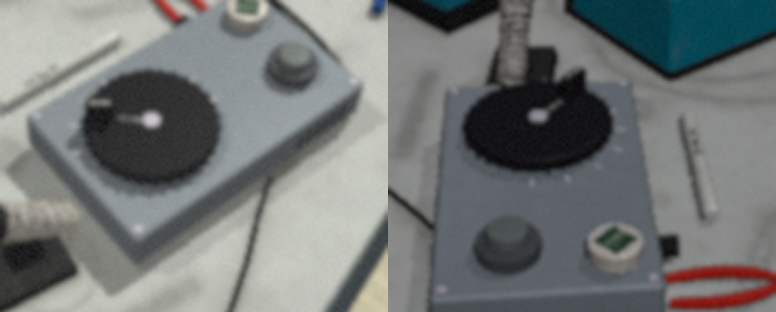

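Scene crop: hub at (328,225), lug pointing left in that image. Side crop: hub at (273,221), lug upper right at about (288,207). The tin stands at the far right corner. Before swinging the arm I check where the obstacles are.

```bash
python3 - <<'E'
from h import *
np.set_printoptions(precision=0,suppress=True)
print("dial",p2w("scene",(328.4,225),60),p2w("side",(273,220.8),60))
print("btn", p2w("scene",(384.5,201),67),p2w("side",(261,268.5),67))
print("lug", p2w("scene",(307,220),79),p2w("side",(288,206),79))
print("col base",[p2w("scene",q,0) for q in((132,160),(180,188),(235,157))],[p2w("side",q,0) for q in((396,188),(440,220),(510,207))])
print("teal",p2w("scene",(205,300),0),p2w("side",(237,183),0),p2w("side",(330,200),0))
# iron top
def tri(a,b):
    A=[];B=[]
    for n,uv in(("scene",a),("side",b)):
        i,T=cam(n);d=T[:3,:3]@[(uv[0]-i["cx"])/i["fx"],(uv[1]-i["cy"])/i["fy"],1];d/=np.linalg.norm(d)
        P=np.eye(3)-np.outer(d,d);A.append(P);B.append(P@T[:3,3])
    p=np.linalg.solve(sum(A),sum(B));return p
print("iron",tri((197,268),(268,120)))
print("slab",tri((150,50),(500,22)),tri((260,10),(500,22)),tri((150,45),(355,8)))
E
```

```text
dial [ 516. -260.   60.] [ 516. -261.   60.]
btn [ 454. -376.   67.] [ 453. -394.   67.]
lug [ 550. -234.   79.] [ 550. -250.   79.]
col base [array([1055., -174.,    0.]), array([ 886., -181.,    0.]), array([ 854., -335.,    0.])] [array([ 858., -146.,    0.]), array([ 875., -300.,    0.]), array([1056., -313.,    0.])]
teal [630. -15.   0.] [511.  12.   0.] [ 688. -140.    0.]
iron [592.  -9. 159.]
slab [ 945. -252.  351.] [ 800. -414.  396.] [ 734. -136.  417.]
```

>>> carry_out --delta_pos '[[-0.036, -0.049, -0.005], [-0.072, -0.098, -0.01], [-0.109, -0.147, -0.015], [-0.145, -0.196, -0.02], [-0.181, -0.244, -0.025], [-0.218, -0.293, -0.03], [-0.254, -0.342, -0.035], [-0.29, -0.391, -0.04]]' --rot '[[0, 0, 8.5], [0, 0, 17], [0, 0, 25.5], [0, 0, 34], [0, 0, 42.5], [0, 0, 51], [0, 0, 59.5], [0, 0, 68]]' --claw 0.0

```text
clock: 1.75
eef_pos: [341.3, 148.9, 296.9]
tcp_rot: [3.14, -0.0, 1.688]
contact_force: [1.0, -0.1, -1.1]
opening: 0.001
grasp_force: 0.0
```

```bash
python3 - <<'E'
from h import *
s=r.sense();print(s["clock"],s["qpos"],s["eef_pos"],s["tcp_rot"],totool((518,-302,300)))
E
```

```text
1.75 [ 4.07451392e-01 -1.09188479e-01  2.07485583e+00 -7.77571193e-05
  1.17441558e+00  2.90686843e-01] [341.26360196 148.89983497 296.8672035 ] [ 3.14012569e+00 -3.63940300e-04  1.68759111e+00] [-468.42178276  122.99394793   -3.12285063]
```

>>> carry_out --delta_pos '[[-0.058, 0.015, 0], [-0.117, 0.031, 0], [-0.176, 0.046, 0], [-0.234, 0.062, 0], [-0.293, 0.077, 0], [-0.351, 0.092, 0], [-0.41, 0.108, 0], [-0.468, 0.123, 0]]' --rot '[[0, 0, 8.5], [0, 0, 17], [0, 0, 25.5], [0, 0, 34], [0, 0, 42.5], [0, 0, 51], [0, 0, 59.5], [0, 0, 68]]'

```text
clock: 2.75
eef_pos: [520.0, -301.2, 296.4]
tcp_rot: [3.141, -0.0, 0.5]
contact_force: [0.1, 0.9, 0.5]
opening: 0.001
grasp_force: 0.0
```

>>> carry_out --delta_pos '[[0, 0, 0], [0, 0, 0]]' --rot '[[0, 0, 0], [0, 0, 0]]'

```text
clock: 3.0
eef_pos: [519.1, -298.9, 295.8]
tcp_rot: [-3.14, 0.0, 0.505]
contact_force: [-0.3, 0.9, 0.5]
opening: 0.002
grasp_force: 0.0
```

```bash
python3 - <<'E'
from h import *
s=r.sense();print(s["clock"],s["qpos"],s["eef_pos"],s["tcp_rot"],r.tips_ahead)
im=r.grab_frame("wrist");cv2.imwrite("pics/w1.png",im)
for t in("dial","start_button","control_box","lug_top"):
    for d in r.cut_out(t,"wrist")[:1]:
        print(t,d["p"],d["box"],np.argwhere(d["mask"]).mean(0)[::-1])
E
```

```text
3.0 [-5.25051441e-01  2.78572195e-01  1.64719696e+00  2.69258940e-04
  1.21701366e+00  5.40342423e-01] [ 519.09758064 -298.88116194  295.84524012] [-3.14044216e+00  3.95756959e-04  5.05309256e-01] 25.0
dial 0.88 [246.8, 103.3, 346.9, 204.7] [295.90172304 153.56719847]
start_button 0.59 [353.8, 240.5, 373.6, 260.7] [364.39694656 251.05597964]
control_box 0.82 [207.7, 56.5, 444.5, 281.4] [322.86973658 169.90287553]
lug_top 0.72 [208.5, 55.2, 448.0, 282.5] [323.22814142 170.06326644]
```

View pics/w1.png

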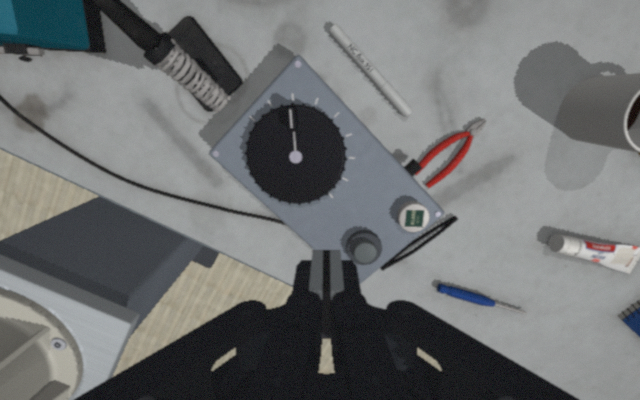

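The wrist view shows the hub at (295.5,157) and the lug line up to (291,108). The button is at (364,250), lid screws are at (298,64), (216,153) and (438,213), and the tin is at (413,216).

```bash
python3 - <<'E'
from h import *
np.set_printoptions(precision=1,suppress=True)
W=lambda u,z:p2w("wrist",u,z)
H=W((295.5,157),60);H2=W((295.9,153.6),60);L=W((291,110),79);B=W((364.5,250.5),67)
A,Bc,C=W((298,64),45),W((216,153),45),W((438,213),45)
print("hub",H,H2,"lug",L,np.hypot(*(L-H)[:2]),"btn",B,"dist",np.hypot(*(H-B)[:2]))
print("screws",A,Bc,C,np.hypot(*(A-C)[:2]),np.hypot(*(A-Bc)[:2]))
y=A-C;yaw=np.arctan2(-y[0],y[1]);x=A-Bc;print("yaw",yaw,np.arctan2(x[1],x[0]))
th=np.arctan2(*(L-H)[1::-1]);print("th",th)
# dial ellipse fit: dark pixels
im=cv2.imread("pics/w1.png");g=cv2.cvtColor(im,6)
m=(g<60).astype(np.uint8);m[:,:225]=0;m[:90]=0;m[215:]=0;m[:,360:]=0
n,l,st,c=cv2.connectedComponentsWithStats(m);k=1+st[1:,4].argmax();print(st[k],c[k])
cs=max(cv2.findContours((l==k).astype(np.uint8),0,1)[0],key=cv2.contourArea)
e=cv2.fitEllipse(cv2.convexHull(cs));print(e)
print(W(e[0],57))
# polar unroll at z=60, line along radius
for z,rr in((60,(8,22)),(79,(36,52))):
  best=[]
  for a in np.radians(np.arange(0,360,1)):
    v=[g[tuple(np.round(w2p("wrist",[H[0]+q*np.cos(a),H[1]+q*np.sin(a),z])[::-1]).astype(int))] for q in np.arange(*rr,2)]
    best.append(np.mean(v))
  print(z,np.argsort(best)[-5:],np.sort(best)[-5:])
for a in range(-130,80,1):pass
v=[]
for a in range(-180,180):
  t=np.radians(a);v.append(np.mean([g[tuple(np.round(w2p("wrist",[H[0]+q*np.cos(t),H[1]+q*np.sin(t),45])[::-1]).astype(int))] for q in (60,62,64)]))
v=np.array(v)
from scipy.signal import find_peaks
print("ticks",[(p-180,round(v[p])) for p in find_peaks(v,prominence=12)[0]])
E
```

```text
hub [ 515.7 -261.9   60. ] [ 519.2 -260.6   60. ] lug [ 559.3 -236.3   79. ] 50.559393049815114 btn [ 457.7 -384.4   67. ] dist 135.54575927106535
screws [ 601.1 -219.2   45. ] [ 472.8 -180.9   45. ] [ 535.5 -444.2   45. ] 234.31948005991103 133.9632322075561
yaw -0.28415852689639803 -0.29052405128063646
th 0.53255729625484
[ 245  103  101  101 7416] [295.3 153.7]
((295.1615905761719, 153.1733856201172), (98.37049865722656, 101.9742660522461), 133.82308959960938)
[ 518.7 -259.7   57. ]Traceback (most recent call last):
  File "<stdin>", line 21, in <module>
  File "h.py", line 13, in w2p
    i,T=cam(n,s);c=T[:3,:3].T@(np.array(p)-T[:3,3]);return np.array([i["cx"]+i["fx"]*c[0]/c[2],i["cy"]+i["fy"]*c[1]/c[2]])
        ~~~^^^^^
  File "h.py", line 7, in cam
    s=s or r.sense(); T=np.eye(4);T[:3,:3]=R.from_euler("xyz",s["tcp_rot"]).as_matrix();T[:3,3]=s["eef_pos"]
           ~~~~~~~^^
ValueError: time passes only in moves, steps and waits
```

>>> carry_out --delta_pos '[[0.02, -0.022, 0.03], [0.04, -0.044, 0.065], [0.057, -0.0645, 0.11], [0.057, -0.0645, 0.156], [0.057, -0.0645, 0.156], [0.057, -0.0645, 0.156]]' --rot '[[0, 0, -1], [0, 0, -2.6], [0, 0, -2.6], [0, 0, -2.6], [0, 0, -2.6], [0, 0, -2.6]]'

```text
clock: 4.0
eef_pos: [539.0, -215.3, 142.0]
tcp_rot: [3.14, -0.001, 0.551]
contact_force: [0.3, -0.9, 0.3]
opening: 0.005
grasp_force: 0.0
```

```bash
python3 - <<'E'
from h import *
s=r.sense();print(s["clock"],s["qpos"],s["eef_pos"],s["tcp_rot"])
c,si=np.cos(s["tcp_rot"][2]),np.sin(s["tcp_rot"][2])
im=r.grab_frame("wrist")
h=np.array([516.5,-261.,60]);e=lambda t:np.array([np.cos(t),np.sin(t),0])
pts={"hub":h,"lug45":h+45*e(.551)+[0,0,19],"lug54":h+54*e(.551)+[0,0,19],"lug30":h+30*e(.551)+[0,0,19]}
for q in range(9): pts[f"t{q}"]=h+62*e(1.676-.287-.419*q)-[0,0,15]
for k,p in pts.items():
    u=w2p("wrist",p,s);cv2.circle(im,tuple(int(x) for x in np.round(u)),2,(0,255,0) if k[0]=="t" else (0,0,255),-1)
cv2.imwrite("pics/w2.png",im)
E
```

```text
4.0 [-3.82592349e-01  4.16529133e-01  1.82730194e+00 -4.78299497e-05
  8.95984004e-01  6.37440501e-01] [ 539.04336952 -215.31866432  141.95636621] [ 3.14014189e+00 -1.02785478e-03  5.50794071e-01]
```

View pics/w2.png

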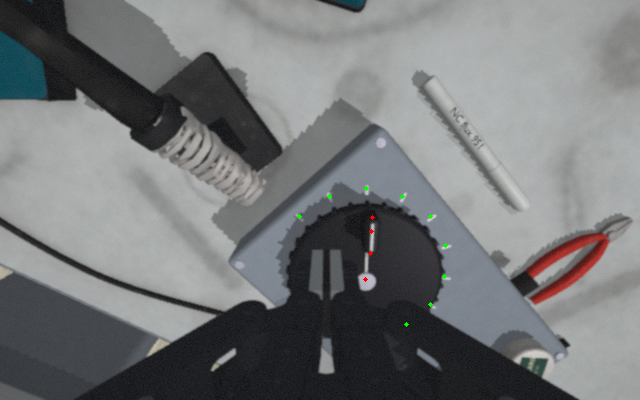

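Overlay matches the ticks: the lug stands at stop 2 (white line at (370,217)-(367,282)), with the fingers anticlockwise of it at (326,250). I descend carefully.

>>> carry_out --delta_pos '[[0, 0, 0.015], [0, 0, 0.03], [0, 0, 0.04], [0, 0, 0.04]]' --rot '[[0, 0, 0], [0, 0, 0], [0, 0, 0], [0, 0, 0]]'

```text
clock: 4.55
eef_pos: [537.4, -214.8, 99.1]
tcp_rot: [-3.14, 0.001, 0.55]
contact_force: [-0.2, 0.5, 0.1]
opening: 0.003
grasp_force: 0.0
```

>>> carry_out --delta_pos '[[0, 0, 0.001], [0, 0, 0.003], [0, 0, 0.004]]' --rot '[[0, 0, 0], [0, 0, 0], [0, 0, 0]]'

```text
clock: 4.92
eef_pos: [538.3, -215.1, 96.4]
tcp_rot: [3.141, -0.0, 0.551]
contact_force: [-0.4, -0.2, -0.8]
opening: 0.002
grasp_force: 0.0
```

>>> carry_out --delta_pos '[[0, 0, 0.0015], [0, 0, 0.003], [0, 0, 0.003]]' --rot '[[0, 0, 0], [0, 0, 0], [0, 0, 0]]'

```text
clock: 5.3
eef_pos: [538.1, -215.0, 93.2]
tcp_rot: [-3.141, 0.0, 0.551]
contact_force: [-0.4, 0.7, 1.7]
opening: 0.002
grasp_force: 0.0
```

```bash
cat > rows.py <<'E'
import sys,numpy as np,json
x,y=float(sys.argv[1]),float(sys.argv[2]); A=[float(a) for a in sys.argv[3:]]
c=np.array([x,y]);P=[]
for a in np.radians(A):
    M=np.array([[np.cos(a),-np.sin(a)],[np.sin(a),np.cos(a)]]);d=c-M@c;P.append([round(d[0]/1000,4),round(d[1]/1000,4),0])
print(json.dumps(P));print([[0,0,a] for a in A])
E
python3 - <<'E'
from h import *
s=r.sense();h=np.array([516.4,-262,0]);v=R.from_euler("xyz",s["tcp_rot"]).as_matrix().T@(h-s["eef_pos"]);print(s["eef_pos"],s["contact_force"],v)
E
python3 rows.py -42 28 2 4 6 8 10 12 14 14
```

```text
[ 538.08800606 -215.0203657    93.17780404] [-0.41763516  0.66872653  1.69922721] [-43.05018131  28.70569363  93.17845166]
[[0.001, 0.0015, 0], [0.0019, 0.003, 0], [0.0027, 0.0045, 0], [0.0035, 0.0061, 0], [0.0042, 0.0077, 0], [0.0049, 0.0093, 0], [0.0055, 0.011, 0], [0.0055, 0.011, 0]]
[[0, 0, 2.0], [0, 0, 4.0], [0, 0, 6.0], [0, 0, 8.0], [0, 0, 10.0], [0, 0, 12.0], [0, 0, 14.0], [0, 0, 14.0]]
```

>>> carry_out --delta_pos '[[0, 0.003, 0], [0, 0.006, 0], [0, 0.008, 0], [0, 0.009, 0], [0, 0.009, 0]]' --rot '[[0, 0, 0], [0, 0, 0], [0, 0, 0], [0, 0, 0], [0, 0, 0]]'

```text
clock: 5.92
eef_pos: [542.9, -222.8, 93.3]
tcp_rot: [-3.142, 0.0, 0.55]
contact_force: [-0.9, 0.3, 0.3]
opening: -0.005
grasp_force: 0.0
```

>>> carry_out --delta_pos '[[0, 0.001, 0], [0, 0.002, 0], [0, 0.002, 0]]' --rot '[[0, 0, 0], [0, 0, 0], [0, 0, 0]]'

```text
clock: 6.3
eef_pos: [543.7, -224.2, 93.2]
tcp_rot: [-3.141, 0.0, 0.55]
contact_force: [-0.6, 1.1, 0.9]
opening: -0.001
grasp_force: 1.0
```

>>> carry_out --delta_pos '[[0, 0.001, 0], [0, 0.002, 0], [0, 0.002, 0]]' --rot '[[0, 0, 0], [0, 0, 0], [0, 0, 0]]'

```text
clock: 6.68
eef_pos: [545.0, -226.1, 93.2]
tcp_rot: [-3.142, -0.0, 0.551]
contact_force: [-0.7, 2.9, 0.8]
opening: -0.002
grasp_force: 1.5
```

```bash
python3 - <<'E'
from h import *
s=r.sense();print(s["contact_force"],s["eef_pos"])
im=r.grab_frame("wrist");c=im[180:300,280:430];cv2.imwrite("pics/w3.png",cv2.resize(c,None,fx=4,fy=4,interpolation=2))
E
```

```text
[-0.73233915  2.94069681  0.77536432] [ 545.01300471 -226.07958492   93.23384105]
```

View pics/w3.png

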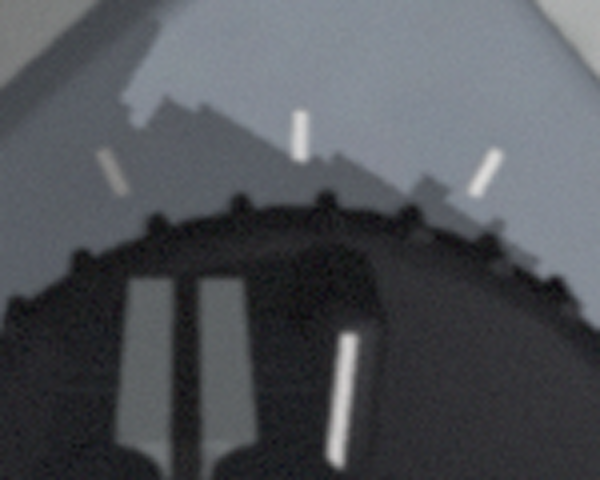

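Fingers at left are touching the lug (white line, tilted only about 1°). Contact is confirmed, so I push along the circle for click 1.

```bash
python3 rows.py -43 15.6 2 4 6 8 10 12 14 14; python3 rows.py -43 15.6 3 6 9 12 15 18 21 24
```

```text
[[0.0005, 0.0015, 0], [0.001, 0.003, 0], [0.0014, 0.0046, 0], [0.0018, 0.0061, 0], [0.0021, 0.0077, 0], [0.0023, 0.0093, 0], [0.0025, 0.0109, 0], [0.0025, 0.0109, 0]]
[[0, 0, 2.0], [0, 0, 4.0], [0, 0, 6.0], [0, 0, 8.0], [0, 0, 10.0], [0, 0, 12.0], [0, 0, 14.0], [0, 0, 14.0]]
[[0.0008, 0.0023, 0], [0.0014, 0.0046, 0], [0.0019, 0.0069, 0], [0.0023, 0.0093, 0], [0.0026, 0.0117, 0], [0.0027, 0.0141, 0], [0.0027, 0.0164, 0], [0.0026, 0.0188, 0]]
[[0, 0, 3.0], [0, 0, 6.0], [0, 0, 9.0], [0, 0, 12.0], [0, 0, 15.0], [0, 0, 18.0], [0, 0, 21.0], [0, 0, 24.0]]
```

>>> carry_out --delta_pos '[[0.0005, 0.0015, 0], [0.001, 0.003, 0], [0.0014, 0.0046, 0], [0.0018, 0.0061, 0], [0.0021, 0.0077, 0], [0.0023, 0.0093, 0], [0.0025, 0.0109, 0], [0.0025, 0.0109, 0]]' --rot '[[0, 0, 2], [0, 0, 4], [0, 0, 6], [0, 0, 8], [0, 0, 10], [0, 0, 12], [0, 0, 14], [0, 0, 14]]'

```text
clock: 7.72
eef_pos: [552.9, -234.2, 93.3]
tcp_rot: [3.141, -0.0, 0.305]
contact_force: [-1.0, 0.1, 0.4]
opening: 0.001
grasp_force: 0.0
```

```bash
cat > lug.py <<'E'
# dial angle from the white lug line: score q over projected line at z=79 minus flanks
from h import *
s=r.sense();im=r.grab_frame("wrist");g=cv2.GaussianBlur(cv2.cvtColor(im,6),(3,3),0).astype(float)
i,T=cam("wrist",s)
def prj(P):
    c=(P-T[:3,3])@T[:3,:3];return np.float32(i["cx"]+i["fx"]*c[:,0]/c[:,2]),np.float32(i["cy"]+i["fy"]*c[:,1]/c[:,2])
sc=[];Q=np.radians(np.arange(30,175,.5))
def smp(h,t,z,rr):
    P=np.stack([h[0]+rr*np.cos(t),h[1]+rr*np.sin(t),z+0*rr],1);u,v=prj(P);return cv2.remap(g,u[None],v[None],1)[0]
best=(-1,)
for dx in range(-3,4):
  for dy in range(-3,4):
    h=(516.4+dx,-262+dy)
    for q in Q:
        t=1.389-q;f=lambda a:smp(h,t+a,79,np.arange(34,53,2.)).mean()
        v=f(0)-max(f(.12),f(-.12))
        if v>best[0]:best=(v,h,np.degrees(q))
h=np.array([516.4,-262,0]);v=R.from_euler("xyz",s["tcp_rot"]).as_matrix().T@(h-s["eef_pos"])
print("score",round(best[0],1),"hub",best[1],"q deg",best[2],"clicks",round(best[2]/24-2,2))
print(s["clock"],"F",s["contact_force"].round(1),"pos",s["eef_pos"].round(1),"yaw",s["tcp_rot"][2].round(3),"hub in tool",v.round(1), "finger turned",round(np.degrees(.551-s["tcp_rot"][2]),1))
cv2.imwrite("pics/last.png",im)
E
python3 lug.py
```

```text
score 135.1 hub (514.4, -262) q deg 72.0 clicks 1.0
7.725 F [-1.   0.1  0.4] pos [ 552.9 -234.2   93.3] yaw 0.305 hub in tool [-43.2  15.5  93.3] finger turned 14.1
```

One click exactly, by vision and by force release. On to click 2.

>>> carry_out --delta_pos '[[0.0008, 0.0023, 0], [0.0014, 0.0046, 0], [0.0019, 0.0069, 0], [0.0023, 0.0093, 0], [0.0026, 0.0117, 0], [0.0027, 0.0141, 0], [0.0027, 0.0164, 0], [0.0026, 0.0188, 0]]' --rot '[[0, 0, 3], [0, 0, 6], [0, 0, 9], [0, 0, 12], [0, 0, 15], [0, 0, 18], [0, 0, 21], [0, 0, 24]]'

```text
clock: 8.78
eef_pos: [560.9, -251.2, 93.3]
tcp_rot: [-3.142, 0.0, -0.114]
contact_force: [0.2, -0.9, -0.2]
opening: -0.002
grasp_force: 0.0
```

>>> carry_out --delta_pos '[[0, 0, 0], [0, 0, 0]]' --rot '[[0, 0, 0], [0, 0, 0]]'

```text
clock: 9.02
eef_pos: [560.9, -251.1, 93.2]
tcp_rot: [-3.142, 0.0, -0.111]
contact_force: [-0.1, -0.3, -0.3]
opening: -0.002
grasp_force: 0.0
```

```bash
python3 lug.py
```

```text
score 128.8 hub (514.4, -262) q deg 95.5 clicks 1.98
9.025 F [-0.1 -0.3 -0.3] pos [ 560.9 -251.1   93.2] yaw -0.111 hub in tool [-43.   15.7  93.2] finger turned 38.0
```

>>> carry_out --delta_pos '[[0.0008, 0.0023, 0], [0.0014, 0.0046, 0], [0.0019, 0.0069, 0], [0.0023, 0.0093, 0], [0.0026, 0.0117, 0], [0.0027, 0.0141, 0], [0.0027, 0.0164, 0], [0.0026, 0.0188, 0]]' --rot '[[0, 0, 3], [0, 0, 6], [0, 0, 9], [0, 0, 12], [0, 0, 15], [0, 0, 18], [0, 0, 21], [0, 0, 24]]'

```text
clock: 10.07
eef_pos: [561.4, -270.1, 93.3]
tcp_rot: [3.142, 0.0, -0.532]
contact_force: [0.6, 0.6, -0.1]
opening: 0.004
grasp_force: 0.0
```

>>> carry_out --delta_pos '[[0, 0, 0], [0, 0, 0]]' --rot '[[0, 0, 0], [0, 0, 0]]'

```text
clock: 10.32
eef_pos: [561.4, -270.1, 93.3]
tcp_rot: [-3.142, 0.0, -0.53]
contact_force: [-0.1, 0.3, -0.2]
opening: 0.002
grasp_force: 0.0
```

```bash
python3 lug.py
```

```text
score 120.6 hub (515.4, -261) q deg 121.0 clicks 3.04
10.325 F [-0.1  0.3 -0.2] pos [ 561.4 -270.1   93.3] yaw -0.53 hub in tool [-42.9  15.7  93.3] finger turned 61.9
```

Three clicks. For the fourth I use the same arc: the finger goes to 86° and the ridge is at 84°. It slows at the end and then settles.

>>> carry_out --delta_pos '[[0.0008, 0.0023, 0], [0.0014, 0.0046, 0], [0.0019, 0.0069, 0], [0.0023, 0.0093, 0], [0.0026, 0.0117, 0], [0.0027, 0.0141, 0], [0.0027, 0.0164, 0], [0.0026, 0.0188, 0]]' --rot '[[0, 0, 3], [0, 0, 6], [0, 0, 9], [0, 0, 12], [0, 0, 15], [0, 0, 18], [0, 0, 21], [0, 0, 24]]'

```text
clock: 11.38
eef_pos: [554.1, -287.7, 93.3]
tcp_rot: [-3.142, -0.0, -0.951]
contact_force: [-0.6, 0.1, -0.5]
opening: 0.001
grasp_force: 0.0
```

>>> carry_out --delta_pos '[[0, 0, 0], [0, 0, 0]]' --rot '[[0, 0, 0], [0, 0, 0]]'

```text
clock: 11.62
eef_pos: [554.2, -287.6, 93.3]
tcp_rot: [-3.142, -0.0, -0.949]
contact_force: [0.3, 0.6, -0.1]
opening: 0.001
grasp_force: 0.0
```

```bash
python3 lug.py
```

```text
score 108.6 hub (515.4, -261) q deg 144.5 clicks 4.02
11.625 F [ 0.3  0.6 -0.1] pos [ 554.2 -287.6   93.3] yaw -0.949 hub in tool [-42.9  15.8  93.3] finger turned 85.9
```

Four clicks done. I back off, lift, and look.

>>> carry_out --delta_pos '[[0, -0.004, 0], [0, -0.008, 0], [0, -0.008, -0.02], [0, -0.008, -0.07], [0, -0.008, -0.12], [0, -0.008, -0.15], [0, -0.008, -0.15]]' --rot '[[0, 0, 0], [0, 0, 0], [0, 0, 0], [0, 0, 0], [0, 0, 0], [0, 0, 0], [0, 0, 0]]'

```text
clock: 12.55
eef_pos: [562.1, -283.8, 247.7]
tcp_rot: [-3.139, -0.006, -0.95]
contact_force: [-0.8, -0.4, -0.7]
opening: 0.003
grasp_force: 0.0
```

```bash
python3 lug.py; python3 - <<'E'
from h import *
for t in("start_button","start_button_top","dial"):
    print(t,[(d["p"],d["box"]) for d in r.recognise(t,"wrist")[:2]])
E
```

```text
score 95.5 hub (515.4, -261) q deg 144.5 clicks 4.02
12.55 F [-0.8 -0.4 -0.7] pos [ 562.1 -283.8  247.7] yaw -0.95 hub in tool [-45.8  25.3 247.4] finger turned 86.0
start_button [(0.9, [464.8, 146.5, 497.9, 173.8])]
start_button_top [(0.89, [465.7, 145.7, 498.6, 174.4]), (0.54, [296.7, 171.6, 405.8, 268.0])]
dial [(0.96, [296.7, 166.9, 408.4, 272.0])]
```

View pics/last.png

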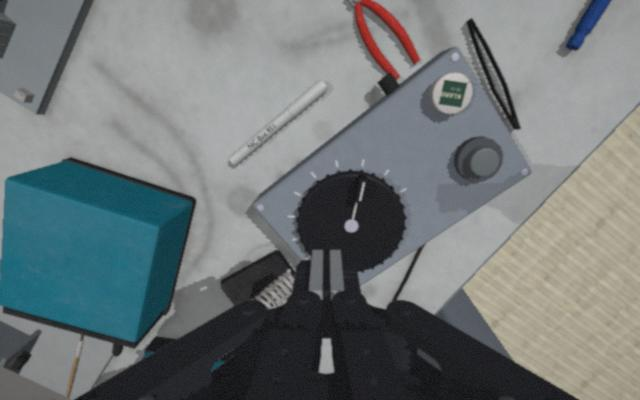

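The view shows the lug line (363,183)-(351,226), consistent with 4.0 clicks. The button cap is at about (484,157) and the tin, untouched, at (453,93).

```bash
python3 - <<'E'
from h import *
s=r.sense();im=cv2.imread("pics/last.png")
g=cv2.medianBlur(cv2.cvtColor(im,6),5)[135:190,450:510]
c=cv2.HoughCircles(g,cv2.HOUGH_GRADIENT,1,5,param1=60,param2=8,minRadius=12,maxRadius=26)
print(c[0][:5]+np.float32([450,135,0]) if c is not None else None)
for u in((484.5,157),(482,160),(486,157)):print(p2w("wrist",u,67,s).round(1),p2w("wrist",u,60,s).round(1))
M=R.from_euler("xyz",s["tcp_rot"]).as_matrix().T
print(M@(p2w("wrist",(484.5,157.5),67,s)+[0,0,60+25-0]-s["eef_pos"]))
print(M@(np.array([456.5,-385,152])-s["eef_pos"]),s["qpos"])
E
```

```text
[[477.5 158.5  24.3]
 [483.5 156.5  18.8]
 [472.5 158.5  19.9]
 [482.5 168.5  21. ]
 [477.5 163.5  20.8]]
[ 457.5 -387.6   67. ] [ 453.9 -388.5   60. ]
[ 457.4 -384.3   67. ] [ 453.9 -385.1   60. ]
[ 456.4 -388.4   67. ] [ 452.8 -389.4   60. ]
[ 25.376535   144.33744493  90.58898344]
[ 23.12530021 143.57354955  90.59157576] [-4.69983454e-01  3.70169871e-01  1.64047847e+00 -3.45546777e-05
  1.13255448e+00  2.05124196e+00]
```

>>> carry_out --delta_pos '[[0.008, 0.048, 0], [0.016, 0.096, 0.03], [0.024, 0.144, 0.06], [0.024, 0.144, 0.09], [0.024, 0.144, 0.12], [0.024, 0.144, 0.135], [0.024, 0.144, 0.135], [0.024, 0.144, 0.135]]' --rot '[[0, 0, 0], [0, 0, 0], [0, 0, 0], [0, 0, 0], [0, 0, 0], [0, 0, 0], [0, 0, 0], [0, 0, 0]]'

```text
clock: 13.75
eef_pos: [458.0, -386.6, 109.1]
tcp_rot: [-3.141, -0.001, -0.95]
contact_force: [0.0, -0.2, -0.2]
opening: -0.0
grasp_force: 0.0
```

```bash
python3 - <<'E'
from h import *
s=r.sense();print(s["eef_pos"],s["tcp_rot"],s["contact_force"])
print([(d["p"],d["box"]) for d in r.recognise("start_button","wrist")[:2]])
im=r.grab_frame("wrist");cv2.imwrite("pics/w5.png",im)
M=R.from_euler("xyz",s["tcp_rot"]).as_matrix().T
print(M@(np.array([457.3,-386,92])-s["eef_pos"]))
E
```

```text
[ 458.00639314 -386.58228949  109.08006267] [-3.14135651e+00 -1.06032474e-03 -9.50119284e-01] [ 0.00338538 -0.16151425 -0.17931577]
[(0.9, [464.8, 146.5, 497.9, 173.8])]
[-0.90262201  0.24002181 17.079059  ]
```

View pics/w5.png

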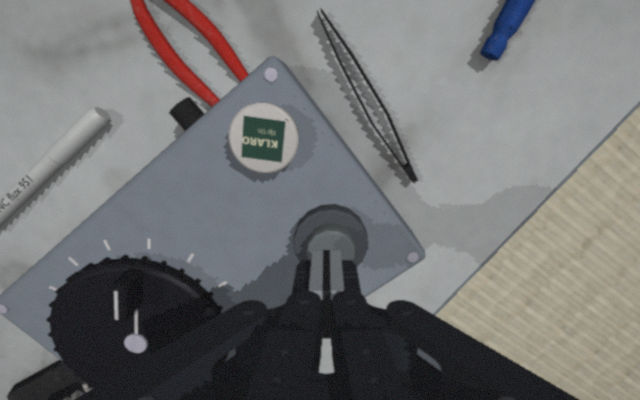

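The fingertips at (327,250) sit centred over the cap, which is at about (331,245). I press down slowly.

>>> carry_out --delta_pos '[[0, 0, 0.006], [0, 0, 0.012], [0, 0, 0.015], [0, 0, 0.018], [0, 0, 0.02], [0, 0, 0.02]]' --rot '[[0, 0, 0], [0, 0, 0], [0, 0, 0], [0, 0, 0], [0, 0, 0], [0, 0, 0]]'

```text
clock: 14.6
eef_pos: [457.3, -386.2, 88.2]
tcp_rot: [3.141, 0.001, -0.95]
contact_force: [-2.1, 1.4, 3.4]
opening: 0.003
grasp_force: 1.8
```

>>> carry_out --delta_pos '[[0, 0, 0.001], [0, 0, 0.002], [0, 0, 0.003], [0, 0, 0.003]]' --rot '[[0, 0, 0], [0, 0, 0], [0, 0, 0], [0, 0, 0]]'

```text
clock: 15.1
eef_pos: [457.3, -386.2, 86.0]
tcp_rot: [3.142, 0.0, -0.95]
contact_force: [-4.2, 4.8, 12.5]
opening: 0.002
grasp_force: 5.9
```

>>> carry_out --delta_pos '[[0, 0, 0.0005], [0, 0, 0.001], [0, 0, 0.001]]' --rot '[[0, 0, 0], [0, 0, 0], [0, 0, 0]]'

```text
clock: 15.48
eef_pos: [457.4, -386.3, 85.8]
tcp_rot: [-3.142, 0.0, -0.951]
contact_force: [-5.9, 6.2, 21.7]
opening: 0.001
grasp_force: 10.4
```

Position stops at 85.8 (tip at 60.8, i.e. 67 − 6) while the force rises, so the button is bottomed out. Releasing.

>>> carry_out --delta_pos '[[0, 0, -0.003], [0, 0, -0.008], [0, 0, -0.02], [0, 0, -0.06], [0, 0, -0.11], [0, 0, -0.15], [0, 0, -0.15], [0, 0, -0.15]]' --rot '[[0, 0, 0], [0, 0, 0], [0, 0, 0], [0, 0, 0], [0, 0, 0], [0, 0, 0], [0, 0, 0], [0, 0, 0]]'

```text
clock: 16.48
eef_pos: [457.3, -386.2, 234.2]
tcp_rot: [-3.142, -0.0, -0.95]
contact_force: [-0.2, 0.7, -0.4]
opening: 0.0
grasp_force: 0.0
```

```bash
python3 lug.py
```

```text
score 89.2 hub (515.4, -261) q deg 144.5 clicks 4.02
16.475 F [-0.2  0.7 -0.4] pos [ 457.3 -386.2  234.2] yaw -0.95 hub in tool [ -66.8 -120.3  234.2] finger turned 86.0
```

View pics/last.png

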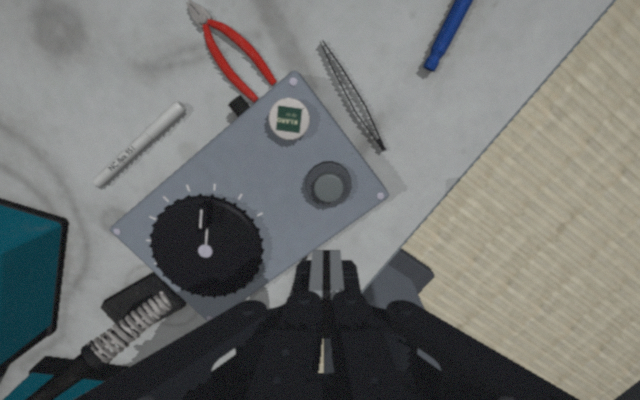

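The dial rests at four clicks (line at (201,215)), the button at (329,184) is free, and the tin, pen, tweezers and cutters are undisturbed.

```bash
python3 -c "
from rig import r
print(r.sign_off())"
```

```text
the job is handed in; nothing more can be done
None
```

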